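# Index the soldering turntable and set its brake

### The arm

A 6-joint arm with a two-finger parallel gripper is mounted at the origin on a cart in front of the work surface, level with it; the furniture and walls round the work are solid. World frame = base frame: x ahead of the robot, y to its left, z up, the work surface at z = 0. Lengths are in mm, angles in rad, forces in N, time in s.
With the tool pointing down it reaches from about 350 to 775 mm from the base axis. Payload 7.3 kg.
Tool frame: the origin (TCP) lies on the mounting face of the last link; the fingertips stand 178 mm ahead of it and the grasp point (between the pads) lies 159 mm ahead of it; z points along the fingers, y is the line along which they close (so a half turn about z gives the same grasp; the last joint's range is limited). The gripper opens to 92 mm and grips with 3 to 60 N. Pads are 19 mm wide; open, the fingers measure 130 mm over their backs; the gripper's body (75 mm by 190 mm) begins 47 mm behind the grasp point.
Start: joints at [1.005, 0.342, 1.524, -0, 1.275, -0.146], TCP at [213.958, 479.427, 404.741] pointing down, gripper open.
Joint ranges: [-2.53, 2.53], [-0.77, 2.02], [0.04, 2.7], [-1, 4.14], [0.28, 2.66], [-3.11, 3.11]. Speed limits (rad/s): [2.57, 2.57, 3.14, 3.14, 3.14, 3.14].

### API

Orientations are given as [roll, pitch, yaw] about the fixed x, y, z axes, in that order (R = Rz(yaw) Ry(pitch) Rx(roll)).
In Python, from plant import bot, capture gives the robot as it stands (bot), with the cameras as plain functions.
- The arm moves only by the tool shift_gripper, called by a JSON object that holds its "api" and its "payload", one argument or row to a line. Schema: {"type":"object","properties":{"rows":{"type":"array","items":{"type":"array","items":{"type":"array","items":{"type":"number"},"minItems":5,"maxItems":5},"minItems":1,"maxItems":5},"minItems":1,"maxItems":1},"only":{"type":"string"},"quiet":{"type":"boolean"},"lines":{"type":"string"}},"required":["rows"],"additionalProperties":false}. rows is a list that holds a single list of rows (three levels of brackets), with 1 to 5 rows, each of 5 numbers: the finger opening in mm, then dx, dy, dz in parts of the range, where 1.0 means 300 mm, then a turn about the tool's z in a scale on which 1.0 is 4 rad; each row is the pose to reach, as a shift and turn from the pose commanded when the call began, along the tool's axes at that moment; what a row does not reach only later rows make up. A row lasts 1/8 s, in which the tool goes at most 62.5 mm and 0.188 rad, less where a joint would pass 70% of its speed; a pose out of reach is approached as far as the arm can. The fingers move at their own pace and stop on an object; the grip force is fixed at half the most. Time passes only in rows, so rows that do not move let the fingers close. The tool returns the time, the measured TCP pose, the force, the opening and the grip force at its end. only (a regular expression) keeps the lines of the reply that match it, lines (a string "A,B") keeps lines A to B, and quiet returns only ok. Input that does not fit is refused with a message, and nothing moves.
- bot.get_obs(): the state, without advancing time (a new reading comes with each control period).
- capture(name): name is "side" or "top" or "wrist"; returns a dict with "color" (384x512x3 uint8, red, green, blue), "K" (3x3 intrinsics, pixels), "k1" (the pictures are not rectified: a ray, as slopes to the right and down, at radius r is drawn at 1 + k1 r^2 times it, then the intrinsics apply), "R" (3x3) and "t" (3): a world point X has camera coordinates R X + t. Camera axes: x right, y down, z forward; pixel columns grow to the right and rows downward; lengths in mm; the calibration is good to about 2 mm. A picture is of the moment at which its call begins. There is no depth.
- bot.close_job(): hands the job in; it is judged then, once.
The state is a dict: "time": time; "joint_positions": joint angles; "dq": joint speeds; "tau": joint torques, N m; "tool_pos": TCP position; "tcp_rot": TCP orientation; "contact_force": force on the tool from outside, world axes, zero at the start; "moment": the same for the moment, N m; "grip_width": finger opening in mm; "finger_force": force on a finger pad.
Only numpy, scipy, OpenCV 4.12 (cv2) and the standard library are available. Lean on these libraries where they do the work, as an engineer would, in place of code of your own. Each camera call takes 0.05 s, during which the arm holds its last target. There are 200 camera calls.

### The job

With a fingertip, push the turntable round (its spokes are there to push on) until the oblong jig stands squarely in front of the fixed pointer post. Then push the brake lever round until it is fully on, against its stop, and take the hand away. It is all pushing, with nothing to grasp and nothing lifted: the jig and the pot ride round in their nests and are not to be touched, and the cutters, tape roll and reel on the bench stay where they lie.

Things in the scene. Friction and masses are not known exactly. Their poses are not given: they have to be found in the camera images.
- stand: Grey stand of the turntable, bolted to the bench, moved and turned (up to 0.3 rad) from run to run. Origin on the turning axis at the bench top, z up. Round foot 170 mm across, column to z = 50 mm. A flat arm along its -x carries the pointer post, another the brake lever's post (36 mm across, 56 mm high) at (-60, 185) mm.
- pointer (a point): Point of the fixed steel pointer post, at (-178, 0, 90) mm in the stand's frame. The post is 14 mm thick, 92 mm high, with a small nib toward the turntable. The stand's -x line from the axis to it is where the jig's nest must point.
- turntable: Aluminium turntable on the stand, turning about the vertical either way with no stop in the range needed; light drag (2 N at a spoke's end), stays where left; starts at any angle 0.9 rad or more from the goal. Origin on the axis at bench height; x points to the jig's nest. Tray nests at 0 (jig), 120 (pot), 240 degrees (empty), counter-clockwise from above; push spokes at 60, 180, 300.
- spoke_end (a point): Centre of the black ball (19 mm across) on the end of the spoke at 60 degrees, 146 mm from the axis, 72 mm above the bench. All three spokes are alike: level round steel bars 10 mm thick at that height, from the hub (68 mm across, top 98 mm high) out to the ball. Free gap between a spoke and the side of the nest next to it, 120 mm from the axis: about 80 mm.
- jig_nib (a point): Outer end of the 5 mm wide steel nib on the nest that holds the jig, 153 mm from the axis, 62 mm high. At the goal it stands on the line from the axis to the pointer, 25 mm from the post's middle.
- jig_nest (a point): Middle of the floor of the jig's nest, 89 mm from the axis, 60 mm high. Each nest is a shallow tray from 36 to 142 mm from the axis, 68 mm wide, rim 69 mm above the bench.
- pot_nest (a point): Middle of the floor of the round pot's nest, 89 mm from the axis, 60 mm high.
- jig: Loose brown oblong soldering jig with a board in its pocket, 58 x 95 x 24 mm (top 86 mm above the bench), 160 g, lying lengthwise in its nest with 2 mm play. Origin: middle of its underside; z up.
- pot: Loose round flux pot with a lid, 53 mm across, 35 mm high (top 97 mm above the bench), standing in the next nest. Origin: middle of its underside; z up.
- brake_lever (a joint): Brake lever on a vertical axis. 0 = off: it points along the stand's +y, away from the turntable. Grows counter-clockwise from above to its stop at 1.4 rad = fully on (nearly along the stand's -x). Starts at 0 to 0.3; stays where left (drag 1.5 N at the grip). It moves at any angle of the turntable, whose drag it does not change.
- brake_pivot (a point): On the lever's turning axis, 65 mm above the bench.
- brake_tip (a point): Outer end of the lever, 88 mm from its axis, 65 mm above the bench. The black grip is 48 mm long, 16 mm wide, from 58 to 72 mm above the bench (40 to 88 mm from the axis).
- cutters: Loose side cutters, 44 x 108 x 13 mm, lying on the bench to the right of the turntable. Origin: middle of the underside.
- tape: Loose black tape roll, 58 mm across, 19 mm high, lying behind the turntable. Origin: middle of the underside.
- reel: Loose spare reel, 58 mm across, 32 mm high, standing behind the turntable. Origin: middle of the underside.

How it is judged (in metres and radians):
On the way, in this order (a step that is already met when the one before it is completed fails the run):
1. the jig's nest stands in front of the pointer while the brake is still off (y of jig_nib in the frame of stand between -0.014 and 0.014 m and x of jig_nib in the frame of stand below 0 m and value of joint brake_lever below 0.6 rad), for 0.3 s.
2. the brake lever is fully on, with the jig still at the pointer (y of jig_nib in the frame of stand between -0.014 and 0.014 m and x of jig_nib in the frame of stand below 0 m and value of joint brake_lever above 1.25 rad), for 0.2 s.
At the end, for the whole second after the job is handed in: The nib of the jig's nest is within 14 mm sideways of the stand's line to the pointer (about 5 degrees), on the pointer's side; the brake lever reads over 1.25 rad; jig (within 12 mm) and pot (within 35 mm) lie in their nests, at rest; cutters, tape and reel within 20 mm of where they lay (all of step 2 and distance between jig and jig_nest below 0.012 m and distance between pot and pot_nest below 0.035 m and linear speed of jig below 0.01 m/s and distance of each of cutters, tape, reel from where it was at the start of the episode below 0.02 m); the robot touches nothing.
It fails at once if the jig is touched by the robot (contact force between any of the arm, the fingers and jig above 1 N).
It fails at once if the pot is touched by the robot (contact force between any of the arm, the fingers and pot above 1 N).
It fails at once if the jig or pot is lifted or tipped out of its nest (height (world z) of any of jig, pot above 0.08 m or angle between any of jig, pot's own z axis and vertical above 0.3 rad).
It fails at once if cutters, tape roll or reel moved or lifted (distance of any of cutters, tape, reel from where it was at the start of the episode above 0.02 m).
It also fails if it takes over 64 s, if anything falls off the work surface, if the arm or the gripper's body presses on something with over 40 N, if the wrist force passes 120 N, or if a joint passes its speed limit or range.

## Working session

There is one attempt and no reset: what is moved stays moved. The work goes in short steps, Python scripts to look and compute and a tool call to move; the robot and the scene stay as the last step left them, time stands still between calls to the robot, and variables do not carry over. Pictures are saved under pics/ and viewed, at most 10 in all, crops included, and the job is handed in when it is done.

```bash
ls; mkdir -p pics; cat > h.py <<'E'
import numpy as np, cv2
from plant import bot, capture
def snap(n,f):
    c=capture(n); cv2.imwrite('pics/'+f+'.png',c['color'][:,:,::-1]); np.savez('pics/'+f+'.npz',**{k:c[k] for k in('K','k1','R','t','color')}); return c
def proj(c,X):
    p=c['R']@np.array(X,float)+c['t']; s=p[:2]/p[2]; s=s*(1+c['k1']*(s@s)); return (c['K']@[s[0],s[1],1])[:2]
def ray(c,u,v):
    s0=np.linalg.solve(c['K'],[u,v,1])[:2]; s=s0.copy()
    for _ in range(20): s=s0/(1+c['k1']*(s@s))
    d=c['R'].T@[s[0],s[1],1]; o=-c['R'].T@c['t']; return o,d
def atz(c,u,v,z):
    o,d=ray(c,u,v); return o+d*(z-o[2])/d[2]
E
python3 - <<'E'
from h import *
o=bot.get_obs(); print(o)
a=snap('top','top0');b=snap('side','side0')
im=np.vstack([a['color'],b['color']])[:,:,::-1]
for c in(a,b): print(-c['R'].T@c['t'],c['R'][2],c['K'][0,0],c['k1'])
cv2.imwrite('pics/top0b.png',cv2.resize(a['color'][:,:,::-1],(800,600),interpolation=cv2.INTER_CUBIC))
E
```

```text
pics
plant.py
{'time': 0.0, 'joint_positions': array([ 1.00500514e+00,  3.42744077e-01,  1.52499009e+00,  2.25041563e-06,
        1.27538452e+00, -1.45981389e-01]), 'dq': array([-0.00121154,  0.00110723, -0.00048476, -0.0022126 , -0.00114522,
        0.00086236]), 'tau': array([-1.41138949e-03, -4.31255078e+01, -2.44216847e+01,  7.15755299e-02,
        5.60509705e-02, -1.38312971e-04]), 'tool_pos': array([213.88761569, 479.32178443, 404.04306338]), 'tcp_rot': array([-3.14008316e+00, -2.24111567e-04,  2.72178203e+00]), 'contact_force': array([-0.30994817,  0.18566117,  0.30531291]), 'moment': array([ 0.01280241,  0.05422084, -0.02949007]), 'finger_force': 0.0, 'grip_width': 92.099658193417}
[ 294.82491211   28.13102158 1404.85231404] [ 0.20284098  0.00378717 -0.97920437] 462.1002310352771 -0.12056886477002489
[ 561.44118907 -899.24067719  665.11838497] [ 0.01173841  0.85093612 -0.525138  ] 359.0269581779213 -0.08007918232836055
```

View pics/top0b.png

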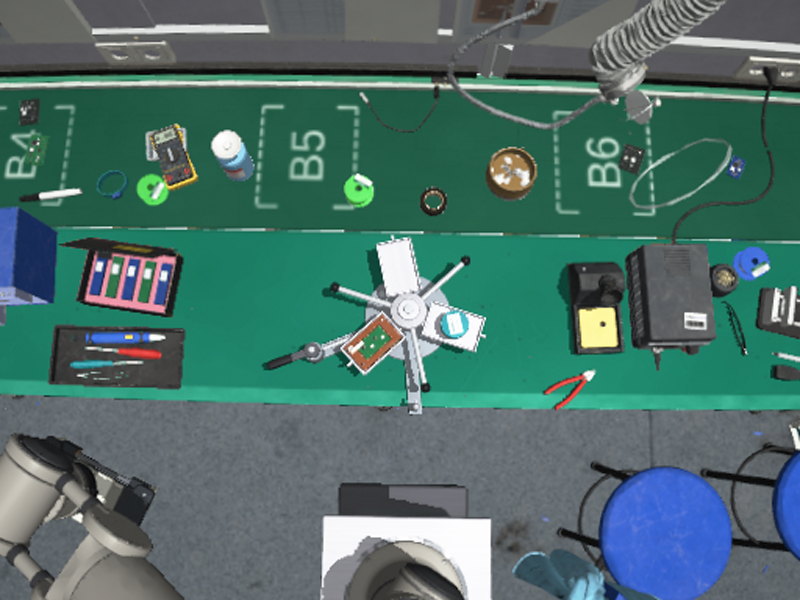

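View pics/side0.png

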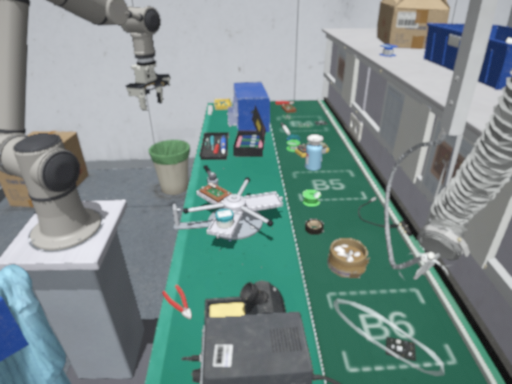

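The top view (800x600) shows the hub at about (408,310), the pointer post at the near edge (415,407), the brake pivot at (314,351) with its lever pointing left, the jig nest toward lower left, the pot on the right and the cutters at (570,388). I'll enlarge a crop to read these more closely.

```bash
python3 - <<'E'
import cv2
a=cv2.imread('pics/top0.png'); r=a[145:270,160:320]
cv2.imwrite('pics/c1.png',cv2.resize(r,None,fx=4.75,fy=4.75,interpolation=cv2.INTER_CUBIC))
E
```

```text
(no output)
```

View pics/c1.png

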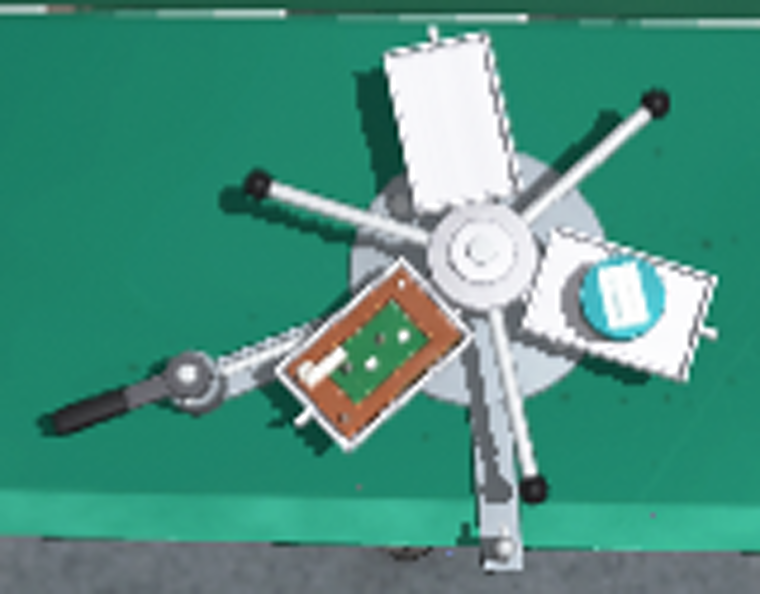

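The crop shows the balls at (534,488), (655,102) and (258,185). The jig nib is at (303,421), the pointer top at (503,545), the brake pivot at (188,374) and the lever tip at (55,422). I'll fit the poses from these.

```bash
python3 - <<'E'
from h import *
c=dict(np.load('pics/top0.npz'))
P=lambda u,v,z: atz(c,160+(u+.5)/4.75-.5,145+(v+.5)/4.75-.5,z)
balls=[P(534,488,72),P(655,102,72),P(258,185,72)]
ax=np.mean(balls,0); print('axis',ax)
for i,b in enumerate(balls):
    d=b-ax; print(b,np.hypot(*d[:2]),'table th',np.degrees(np.arctan2(d[1],d[0]))-60-120*i)
n=P(303,421,62);d=n-ax;print('nib',n,np.hypot(*d[:2]),np.degrees(np.arctan2(d[1],d[0])))
p=P(503,545,92);d=p-ax;print('post',p,np.hypot(*d[:2]),'stand yaw',np.degrees(np.arctan2(-d[1],-d[0])))
yp=np.arctan2(-d[1],-d[0])
bp=P(188,374,70);d=bp-ax;print('pivot',bp,np.hypot(*d[:2]),'stand yaw',np.degrees(np.arctan2(d[1],d[0])-np.arctan2(185,-60)))
t=P(50,424,65);d=t-P(188,374,72);print('tip',t,np.hypot(*d[:2]),'lever',np.arctan2(d[1],d[0])-np.pi/2-yp)
for z,uv in((0,(570,388)),):
    print('cutters',atz(c,uv[0]*.64,uv[1]*.64,0))
E
```

```text
axis [533.38261386   7.33238499  72.        ]
[391.45634856 -26.4095449   72.        ] 145.88208462482424 table th -226.62662046036874
[633.57326685 -99.08331812  72.        ] 146.15905314084753 table th -226.7257998921014
[575.11822616 147.49001798  72.        ] 146.23960961363608 table th -226.5822807628017
nib [430.06695367 115.26198332  62.        ] 149.40858019988698 133.74876643977325
post [355.88022269  -7.6815038   92.        ] 178.13622800585492 stand yaw 4.8348065219282494
pivot [456.42164746 186.15992588  70.        ] 194.68507834230633 stand yaw 5.316172214644876
tip [424.13132159 270.40030046  65.        ] 90.35195689629052 lever 0.27821424302644715
cutters [ 398.42213898 -312.60323506    0.        ]
```

```bash
cat >> h.py <<'E'
A=np.array([533.4,7.3]); YAW=np.radians(4.9)
def go(x,y,ztip,yaw):
    o=bot.get_obs(); r=o['tcp_rot']; w=r[2]; d=np.array([x,y])-o['tool_pos'][:2]
    X=np.array([np.cos(w),np.sin(w)]); Y=np.array([np.sin(w),-np.cos(w)])
    t=-(yaw-w); t=(t+np.pi)%(2*np.pi)-np.pi
    print('shift',np.round([d@X,d@Y,o['tool_pos'][2]-178-ztip],1),'turn',round(t,3))
def spoke(deg,r,off,ztip):  # finger on clockwise side of spoke at deg
    a=np.radians(deg); p=A+r*np.array([np.cos(a),np.sin(a)])+off*np.array([np.sin(a),-np.cos(a)])
    go(p[0],p[1],ztip,a+np.pi/2)
E
python3 -c "
from h import *
spoke(73.4,112,40,130)"
```

```text
shift [-509.3 -184.6   96.1] turn -0.13
```

Units first: shifts go in shares of 300 mm and turns go in shares of 4 rad. So -275 mm / 300 = -0.9167, -220 mm / 300 = -0.7333, -0.13 rad / 4 = -0.0325.

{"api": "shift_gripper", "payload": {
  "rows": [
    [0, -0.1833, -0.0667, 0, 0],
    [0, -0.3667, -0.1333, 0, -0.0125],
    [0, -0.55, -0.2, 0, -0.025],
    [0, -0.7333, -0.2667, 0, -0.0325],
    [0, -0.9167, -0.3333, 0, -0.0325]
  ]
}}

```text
refused: rows: the value is too long (schema: maxItems 1). Nothing was moved.
```

The call was refused and nothing moved: it wants a list holding one list of rows, three levels of brackets. Same move again in that form.

{"api": "shift_gripper", "payload": {
  "rows": [
    [[0, -0.1833, -0.0667, 0, 0], [0, -0.3667, -0.1333, 0, -0.0125], [0, -0.55, -0.2, 0, -0.025], [0, -0.7333, -0.2667, 0, -0.0325], [0, -0.9167, -0.3333, 0, -0.0325]]
  ]
}}

```text
time: 0.72
tool_pos: [425.4, 274.5, 404.5]
tcp_rot: [-3.142, -0.0, 2.852]
contact_force: [0.8, 0.5, 0.8]
grip_width: 46.4
finger_force: 0.0
```

{"api": "shift_gripper", "payload": {
  "rows": [
    [[0, -0.1667, -0.06, 0, 0], [0, -0.3333, -0.12, 0, 0], [0, -0.5, -0.18, 0, 0], [0, -0.6667, -0.24, 0, 0], [0, -0.78, -0.2833, 0, 0]]
  ]
}}

```text
time: 1.35
tool_pos: [625.8, 125.9, 403.8]
tcp_rot: [-3.141, -0.001, 2.85]
contact_force: [0.6, -0.3, -0.2]
grip_width: 1.0
finger_force: 0.0
```

{"api": "shift_gripper", "payload": {
  "rows": [
    [[0, 0, 0, 0.0667, 0], [0, 0, 0, 0.1333, 0], [0, 0, 0, 0.1333, 0]]
  ]
}}

```text
time: 1.72
tool_pos: [624.0, 127.6, 362.6]
tcp_rot: [-3.14, -0.004, 2.852]
contact_force: [-0.6, 0.3, 1.3]
grip_width: 0.5
finger_force: 0.0
```

```bash
python3 -c "
from h import *
spoke(73.4,112,40,62)
snap('top','t1')"
```

```text
shift [ 12.4 -29.1 122.6] turn -0.0
```

To row units: 122 mm / 300 = 0.4067, 80 mm / 300 = 0.2667.

{"api": "shift_gripper", "payload": {
  "rows": [
    [[0, 0.04, -0.0967, 0, 0], [0, 0.04, -0.0967, 0.1333, 0], [0, 0.04, -0.0967, 0.2667, 0], [0, 0.04, -0.0967, 0.4067, 0], [0, 0.04, -0.0967, 0.4067, 0]]
  ]
}}

```text
time: 2.4
tool_pos: [603.8, 103.5, 240.8]
tcp_rot: [-3.14, -0.005, 2.852]
contact_force: [-0.8, 0.1, 0.2]
grip_width: 0.6
finger_force: 0.0
```

```bash
python3 -c "
from h import *
spoke(73.4,112,40,62);spoke(73.4,112,14.5,62);spoke(124.9,112,14.5,62)
c=snap('wrist','w1')"
```

```text
shift [-0.  -0.3  0.8] turn 0.0
shift [25.5 -0.3  0.8] turn 0.0
shift [118.6 -31.2   0.8] turn -0.899
```

View pics/w1.png

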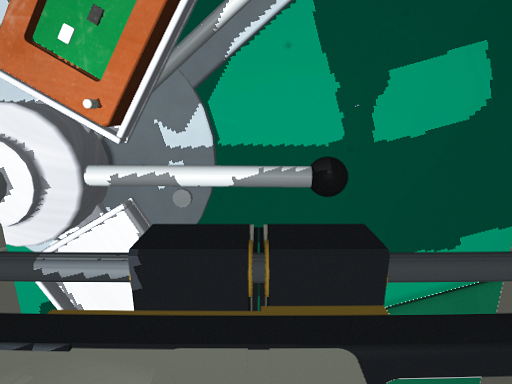

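The wrist view shows the closed fingers beside the spoke, with the bar at row 175 and the ball at (327,177). They are clear and level with the middle of the bar. Now I'll push along the arc.

To row units: 55 mm / 300 = 0.1833, 45.2 mm / 300 = 0.1507, -0.262 rad / 4 = -0.0655.

{"api": "shift_gripper", "payload": {
  "rows": [
    [[0, 0.0433, 0, 0, 0], [0, 0.0867, 0, 0, 0], [0, 0.1183, 0.0027, 0, -0.0218], [0, 0.1507, 0.0027, 0, -0.0438], [0, 0.1833, -0.001, 0, -0.0655]]
  ]
}}

```text
time: 3.08
tool_pos: [551.5, 119.4, 244.7]
tcp_rot: [3.141, 0.005, 3.117]
contact_force: [2.0, 1.8, -0.1]
grip_width: 0.7
finger_force: 1.2
```

```bash
python3 -c "
from h import *
for a in (97,105,112,118): spoke(a,112,14.5,62)"
```

```text
shift [17.4  0.4  4.7] turn -0.147
shift [33.1 -1.   4.7] turn -0.287
shift [46.5 -4.   4.7] turn -0.409
shift [57.7 -7.8  4.7] turn -0.513
```

To row units: 40 mm / 300 = 0.1333, 33 mm / 300 = 0.11, -0.35 rad / 4 = -0.0875.

{"api": "shift_gripper", "payload": {
  "rows": [
    [[0, 0.03, 0.0017, 0.01, -0.0175], [0, 0.058, 0.0013, 0.0167, -0.0368], [0, 0.0833, 0, 0.0167, -0.055], [0, 0.11, -0.0033, 0.0167, -0.0718], [0, 0.1333, -0.0083, 0.0167, -0.0875]]
  ]
}}

```text
time: 3.7
tool_pos: [511.3, 118.0, 239.5]
tcp_rot: [-3.141, 0.004, -2.817]
contact_force: [1.8, 2.9, 1.0]
grip_width: 0.6
finger_force: 1.2
```

```bash
python3 -c "
from h import *
for a in (115,120,122,124.9): spoke(a,112,14.5,62)"
```

```text
shift [12.5  0.9 -0.5] turn -0.112
shift [22.3  0.7 -0.5] turn -0.199
shift [26.2  0.3 -0.5] turn -0.234
shift [31.9 -0.4 -0.5] turn -0.285
```

To row units: 22 mm / 300 = 0.0733, 18 mm / 300 = 0.06, -0.199 rad / 4 = -0.0498.

{"api": "shift_gripper", "payload": {
  "rows": [
    [[0, 0.0233, 0.0017, 0, -0.015], [0, 0.0433, 0.0033, 0, -0.028], [0, 0.06, 0.0033, 0, -0.04], [0, 0.0733, 0.0023, 0, -0.0498], [0, 0.0733, 0.0023, 0, -0.0498]]
  ]
}}

```text
time: 4.32
tool_pos: [490.1, 111.4, 239.0]
tcp_rot: [-3.141, 0.002, -2.62]
contact_force: [0.8, 0.6, 1.2]
grip_width: 0.4
finger_force: 0.2
```

```bash
python3 -c "
from h import *
spoke(124.9,112,14.5,62)
snap('top','t2');a=cv2.imread('pics/t2.png')
cv2.imwrite('pics/c2.png',cv2.resize(a[145:270,160:320],None,fx=4.75,fy=4.75,interpolation=cv2.INTER_CUBIC))"
```

```text
shift [ 9.6  1.  -1. ] turn -0.088
```

View pics/c2.png

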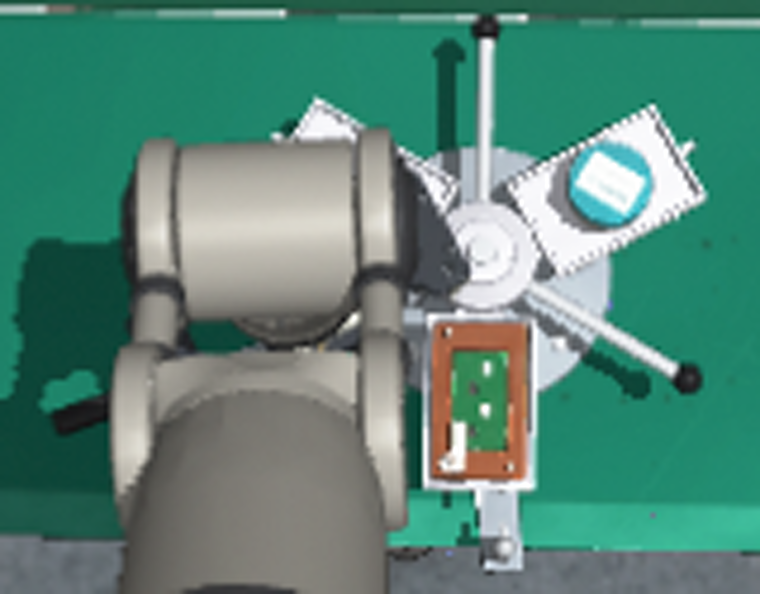

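The view shows the jig almost in front of the post. The free balls are at (485,28) and (687,378), and the lever has not moved.

```bash
python3 - <<'E'
from h import *
c=dict(np.load('pics/t2.npz'))
P=lambda u,v,z: atz(c,160+(u+.5)/4.75-.5,145+(v+.5)/4.75-.5,z)
for i,b in((1,P(485,28,72)),(0,P(687,378,72))):
    d=b[:2]-A; print(np.hypot(*d),np.degrees(np.arctan2(d[1],d[0]))-60-120*i)
E
```

```text
145.92757237393664 -179.6262477739058
145.9838279945105 -180.07307282189532
```

To row units: 9.4 mm / 300 = 0.0313, 6 mm / 300 = 0.02, -0.085 rad / 4 = -0.0213.

{"api": "shift_gripper", "payload": {
  "rows": [
    [[0, 0.01, 0.001, 0, -0.0075], [0, 0.02, 0.002, 0, -0.015], [0, 0.0313, 0.0033, 0, -0.0213], [0, 0.0313, 0.0033, 0, -0.0213]]
  ]
}}

```text
time: 4.88
tool_pos: [481.6, 107.1, 237.6]
tcp_rot: [3.141, -0.001, -2.535]
contact_force: [0.7, 0.3, -0.1]
grip_width: 0.5
finger_force: 0.4
```

{"api": "shift_gripper", "payload": {
  "rows": [
    [[0, -0.0333, 0, 0, 0], [0, -0.0667, 0, 0, 0], [0, -0.0667, 0, -0.1667, 0], [0, -0.0667, 0, -0.3333, 0], [0, -0.0667, 0, -0.3333, 0]]
  ]
}}

```text
time: 5.5
tool_pos: [499.6, 119.2, 341.3]
tcp_rot: [-3.138, 0.007, -2.535]
contact_force: [-0.3, 1.1, -0.2]
grip_width: 0.3
finger_force: 0.0
```

```bash
python3 - <<'E'
from h import *
s=YAW+np.pi/2
# lever: clockwise side, finger flush; angle lv
for lv in(0.28,1.0,1.4):
    a=s+lv; piv=np.array([456.4,186.2])
    for off in (45,17.5):
        p=piv+64*np.array([np.cos(a),np.sin(a)])+off*np.array([np.sin(a),-np.cos(a)]); print(lv,off,p.round(1),a+np.pi/2); go(*p,55,a+np.pi/2)
snap('top','t3');a=cv2.imread('pics/t3.png')
cv2.imwrite('pics/c3.png',cv2.resize(a[145:270,160:320],None,fx=4.75,fy=4.75,interpolation=cv2.INTER_CUBIC))
E
```

```text
0.28 45 [475.6 262.1] 3.5071137869375155
shift [-61.7 131.1 108.3] turn 0.241
0.28 17.5 [449.9 252.2] 3.5071137869375155
shift [-34.9 137.7 108.3] turn 0.241
1.0 45 [420.8 255.9] 4.227113786937515
shift [-13.1 157.2 108.3] turn -0.479
1.0 17.5 [408.  231.5] 4.227113786937515
shift [ 11.3 144.6 108.3] turn -0.479
1.4 45 [396.5 236.5] 4.627113786937516
shift [ 17.9 155.2 108.3] turn -0.879
1.4 17.5 [394.1 209.1] 4.627113786937516
shift [ 35.4 134.  108.3] turn -0.879
```

View pics/c3.png

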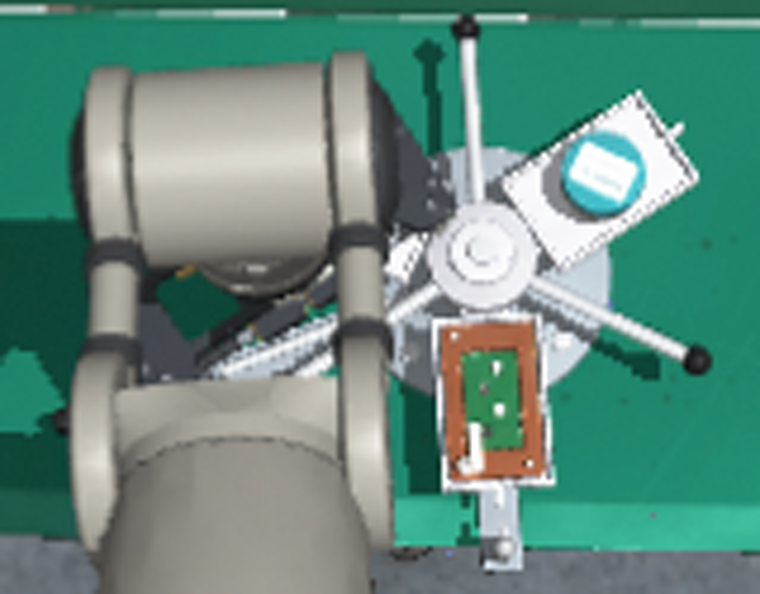

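The nib shows at (501,497), just short of the post at (503,545), and the balls are at (466,28) and (697,360). The table looks aligned, so I'll check the numbers.

```bash
python3 - <<'E'
from h import *
c=dict(np.load('pics/t3.npz'))
P=lambda u,v,z: atz(c,160+(u+.5)/4.75-.5,145+(v+.5)/4.75-.5,z)
for i,b in((1,P(466,28,72)),(0,P(697,360,72))):
    d=b[:2]-A; print(np.hypot(*d),np.degrees(np.arctan2(d[1],d[0]))-60-120*i)
b=P(501,497,62);d=b[:2]-A; print(np.hypot(*d),np.degrees(np.arctan2(d[1],d[0])))
E
```

```text
146.23673064274482 -174.92717690706598
146.2363437615934 -175.06639932243837
147.76847968341596 -174.52493202627414
```

To row units: 131 mm / 300 = 0.4367, 90 mm / 300 = 0.3, 0.241 rad / 4 = 0.0603.

{"api": "shift_gripper", "payload": {
  "rows": [
    [[0, -0.0833, 0.15, 0, 0.025], [0, -0.1667, 0.3, 0, 0.05], [0, -0.2067, 0.4367, 0, 0.0603], [0, -0.2067, 0.4367, 0.0667, 0.0603], [0, -0.2067, 0.4367, 0.1333, 0.0603]]
  ]
}}

```text
time: 6.18
tool_pos: [474.0, 262.5, 295.4]
tcp_rot: [-3.142, -0.003, -2.775]
contact_force: [0.5, 0.3, 0.2]
grip_width: 0.5
finger_force: 0.0
```

{"api": "shift_gripper", "payload": {
  "rows": [
    [[0, 0, 0, 0.11, 0], [0, 0, 0, 0.22, 0], [0, 0, 0, 0.22, 0]]
  ]
}}

```text
time: 6.55
tool_pos: [473.4, 261.3, 228.2]
tcp_rot: [3.142, -0.008, -2.776]
contact_force: [-0.5, 0.1, 0.5]
grip_width: 0.4
finger_force: 0.0
```

```bash
cat >> h.py <<'E'
def lev(lv,off=17.5,z=57,r=64):
    a=YAW+np.pi/2+lv; p=np.array([456.4,186.2])+r*np.array([np.cos(a),np.sin(a)])+off*np.array([np.sin(a),-np.cos(a)]); print(lv,end=' '); go(*p,z,a+np.pi/2)
E
python3 - <<'E'
from h import *
print(bot.get_obs()['joint_positions'])
lev(.28,45)
for l in (.28,.4,.5,.6,.7): lev(l)
E
```

```text
[ 3.62606353e-01  5.75202675e-01  1.69290080e+00  4.57820465e-05
  8.81855382e-01 -1.57346754e+00]
0.28 shift [-2.2 -0.1 -6.8] turn -0.0
0.28 shift [25.3 -0.1 -6.8] turn -0.0
0.4 shift [33.   1.5 -6.8] turn -0.12
0.5 shift [39.6  2.2 -6.8] turn -0.22
0.6 shift [46.3  2.2 -6.8] turn -0.32
0.7 shift [52.9  1.5 -6.8] turn -0.42
```

To row units: 46 mm / 300 = 0.1533, 40 mm / 300 = 0.1333, -0.32 rad / 4 = -0.08.

{"api": "shift_gripper", "payload": {
  "rows": [
    [[0, 0.0433, 0, -0.02, 0], [0, 0.0833, 0, -0.02, 0], [0, 0.11, 0.005, -0.02, -0.03], [0, 0.1333, 0.0067, -0.02, -0.055], [0, 0.1533, 0.0067, -0.02, -0.08]]
  ]
}}

```text
time: 7.18
tool_pos: [430.4, 247.2, 239.2]
tcp_rot: [-3.141, 0.003, -2.453]
contact_force: [1.2, 2.3, -0.6]
grip_width: 0.5
finger_force: 0.9
```

```bash
python3 - <<'E'
from h import *
for l in (.7,.8,.9,1.0,1.1): lev(l)
E
```

```text
0.7 shift [7.4 1.8 4.2] turn -0.097
0.8 shift [14.   2.6  4.2] turn -0.197
0.9 shift [20.6  2.7  4.2] turn -0.297
1.0 shift [27.3  2.2  4.2] turn -0.397
1.1 shift [33.8  1.   4.2] turn -0.497
```

To row units: 34 mm / 300 = 0.1133, 27 mm / 300 = 0.09, -0.5 rad / 4 = -0.125.

{"api": "shift_gripper", "payload": {
  "rows": [
    [[0, 0.0233, 0.0067, 0.0067, -0.025], [0, 0.0467, 0.0087, 0.0133, -0.05], [0, 0.0687, 0.009, 0.0133, -0.075], [0, 0.09, 0.0073, 0.0133, -0.1], [0, 0.1133, 0.0033, 0.0133, -0.125]]
  ]
}}

```text
time: 7.8
tool_pos: [403.3, 226.3, 235.1]
tcp_rot: [-3.14, 0.002, -1.953]
contact_force: [0.1, 0.9, 0.4]
grip_width: 0.4
finger_force: 0.8
```

```bash
python3 - <<'E'
from h import *
for l in (1.2,1.3,1.4,1.45): lev(l)
E
```

```text
1.2 shift [6.2 1.2 0.1] turn -0.097
1.3 shift [12.8  2.   0.1] turn -0.197
1.4 shift [19.4  2.1  0.1] turn -0.297
1.45 shift [22.7  1.9  0.1] turn -0.347
```

To row units: 20 mm / 300 = 0.0667, 17 mm / 300 = 0.0567, -0.3 rad / 4 = -0.075.

{"api": "shift_gripper", "payload": {
  "rows": [
    [[0, 0.02, 0.004, 0, -0.025], [0, 0.04, 0.0067, 0, -0.05], [0, 0.0567, 0.0067, 0, -0.0675], [0, 0.0667, 0.0067, 0, -0.075], [0, 0.0667, 0.0067, 0, -0.075]]
  ]
}}

```text
time: 8.43
tool_pos: [394.4, 208.4, 234.4]
tcp_rot: [-3.14, 0.0, -1.657]
contact_force: [-0.5, 0.5, -0.0]
grip_width: 0.4
finger_force: 0.0
```

```bash
python3 - <<'E'
from h import *
for l in (1.4,1.45): lev(l)
E
```

```text
1.4 shift [-0.6  0.4 -0.6] turn -0.001
1.45 shift [ 2.6  1.2 -0.6] turn -0.051
```

To row units: 4 mm / 300 = 0.0133, 3 mm / 300 = 0.01.

{"api": "shift_gripper", "payload": {
  "rows": [
    [[0, 0.005, 0, 0, 0], [0, 0.01, 0, 0, 0], [0, 0.0133, 0, 0, 0], [0, 0.0133, 0, 0, 0]]
  ]
}}

```text
time: 8.93
tool_pos: [394.4, 206.6, 234.3]
tcp_rot: [-3.14, 0.005, -1.658]
contact_force: [-2.9, 18.8, 2.5]
grip_width: 0.3
finger_force: 9.3
```

The force rose to 18.8 N, so the lever is against its stop. I'll back off, lift clear and move away to check.

To row units: -150 mm / 300 = -0.5, -100 mm / 300 = -0.3333.

{"api": "shift_gripper", "payload": {
  "rows": [
    [[0, -0.04, 0, 0, 0], [0, -0.0833, 0, 0, 0], [0, -0.0833, 0, -0.1667, 0], [0, -0.0833, 0, -0.3333, 0], [0, -0.0833, 0, -0.5, 0]]
  ]
}}

```text
time: 9.55
tool_pos: [396.3, 229.7, 385.2]
tcp_rot: [3.141, -0.0, -1.656]
contact_force: [1.1, 0.9, 0.0]
grip_width: 0.3
finger_force: 0.0
```

{"api": "shift_gripper", "payload": {
  "rows": [
    [[0, -0.2, 0, 0, 0], [0, -0.4, 0, 0, 0], [0, -0.6, 0, 0, 0], [0, -0.6, 0, 0, 0], [0, -0.6, 0, 0, 0]]
  ]
}}

```text
time: 10.18
tool_pos: [411.6, 408.8, 383.1]
tcp_rot: [3.141, -0.002, -1.656]
contact_force: [0.2, -0.8, -0.5]
grip_width: 0.6
finger_force: 0.0
```

```bash
python3 - <<'E'
from h import *
snap('top','t4');a=cv2.imread('pics/t4.png')
cv2.imwrite('pics/c4.png',cv2.resize(a[145:270,160:320],None,fx=4.75,fy=4.75,interpolation=cv2.INTER_CUBIC))
b=cv2.imread('pics/top0.png');d=cv2.absdiff(a,b).max(2)
for n,(u,v) in dict(cut=(570,388),tape=(433,202),reel=(358,190)).items():
    u=int(u*.64);v=int(v*.64);print(n,(d[v-14:v+14,u-18:u+18]>40).sum())
E
```

```text
cut 0
tape 0
reel 0
```

View pics/c4.png

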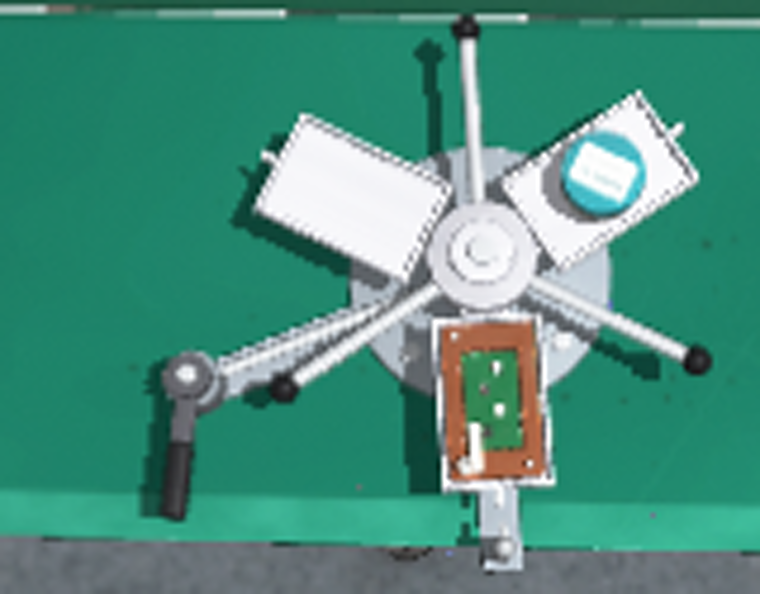

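The lever now points straight toward the robot, from its pivot at (188,376) to its tip at (174,518), so it is fully on. The table has not moved, with the nib at (501,497), and the bench items are unchanged. I'll hand in.

```bash
python3 -c "
from plant import bot, capture
print(bot.close_job())"
```

```text
the job is handed in; nothing more can be done
None
```

The jig stands at the pointer (table within about 0.2° of the line by my measurement), the brake lever is fully on against its stop, the hand is clear, and the job is handed in; no verdict was shown.

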